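# Feed one cap and nudge it onto the inspection pad

### The job

Press the feeder's plunger all the way down once and let it come back up, so that a single white cap is ejected onto the bench. Then push that cap along the bench with the fingertips, without picking it up, until it lies flat and wholly on the round dark pad. Leave the other caps in the feeder, and do not disturb the blue bin, the jar or the screwdriver.

Things in the scene. Friction and masses are not known exactly. Their poses are not given: they have to be found in the camera images.
- feeder: Cap feeder screwed to the bench. Origin on the bench under the magazine's axis; x is level and points out of the outlet, z up. Magazine: open-topped square aluminium tower, x -22 to 22 mm, 46 mm wide, 42 mm high, with three stacked caps standing on the bench itself. Behind it, x -100 to -22 mm: grey housing 42 mm high, plunger on top, feet 76 mm wide. Position and yaw vary.
- plunger_top (a point): Centre of the top face of the plunger's black round head, 34 mm across; 60 mm behind the feeder's origin and 88 mm above the bench when up. It moves straight down with the plunger.
- plunger (a joint): How far the plunger is pressed down, in m: 0 up, 0.025 fully down against its stop. The spring takes 4 N at the start and 9 N at full press, plus damping of 40 N per m/s; released, it comes up by itself in about a second.
- feeder_outlet (a point): Point on the bench 63 mm in front of the feeder's origin, where the centre of the cap comes to rest after a slow, full press (a fast one may throw it a little farther). A flat pusher, 32 mm wide and 11 mm high, drives the lowest cap there, 2.6 mm for each mm of plunger, and draws back as the plunger rises; then the next cap drops. Each further press ejects another cap.
- cap0: The cap to be ejected: lowest of the three in the magazine at the start. White plastic disc with a hollowed top, 36 mm in diameter, 12 mm high, 15 g. Origin at the centre of its underside, z up.
- cap1: Second cap from below in the magazine, same size and origin. It drops to the bench after the press and must stay in the magazine.
- cap2: Third and top cap, same size and origin; stays in the magazine after dropping by one place.
- pad: Round dark rubber pad 70 mm in diameter, flat in the bench (0.6 mm, no edge to catch on): the inspection place. Origin at its centre. It lies to the left or the right of the feeder's outlet, 120 to 310 mm away; the bin is on the other side.
- bin: Bystander: open blue plastic bin with a few caps in it, 110 by 80 mm, 40 mm high, loose, 0.45 kg. Origin under its centre, 110 mm side along its x.
- jar: Bystander: small closed jar with a black lid, 50 mm in diameter, 60 mm high, loose, on the bench beyond the work. Origin under its centre.
- screwdriver: Bystander: screwdriver 170 mm long lying on the bench beyond the work, loose, 26 mm high. Origin under its middle; it lies along its x axis, handle towards -x.
Things that resemble listed ones, but are neither listed nor needed, are in the scene too. Of the things that look like the feeder, the smaller one is meant. What is shaped like the cap2 but pink is not meant.

How it is judged:
By the outcome, as a careful person would: the job done as asked, in the order asked, and still so for the second after the job is handed in, with the robot touching nothing.
It also fails if it takes over 58 s, if anything falls off the work surface, if the arm or the gripper's body presses on something with over 40 N, if the wrist force passes 120 N, or if a joint passes its speed limit or range.

### The arm

A 6-joint arm with a two-finger parallel gripper is mounted at the origin on the work surface. World frame = base frame: x ahead of the robot, y to its left, z up, the work surface at z = 0. Lengths are in m, angles in rad, forces in N, time in s.
With the tool pointing down it reaches from about 0.375 to 0.9 m from the base axis. Payload 3.1 kg.
Tool frame: the origin (TCP) lies between the finger pads; the fingertips stand manip.finger_overhang ahead of it and the grasp point (between the pads) lies 5 mm behind it (manip.finger_overhang is the distance from the TCP to the fingertips, in m); z points along the fingers, y is the line along which they close (so a half turn about z gives the same grasp; the last joint's range is limited). The gripper opens to 85 mm and grips with 20 to 120 N. Pads are 22 mm wide; open, the fingers measure 114 mm over their backs; the gripper's body (76 mm by 85 mm) begins 54 mm behind the grasp point. The pads swing forward as they close: fully open they stand 13 mm farther back than shut.
Start: joints at [-1.323, 0.527, 1.433, -0, 1.181, -0.178], TCP at [0.258, -0.569, 0.245] pointing down, gripper open.
Joint ranges: [-3.08, 3.08], [-0.75, 2.2], [0.22, 2.44], [-1.43, 4.57], [0, 2.65], [-2.85, 2.85]. Speed limits (rad/s): [2.79, 2.79, 3.14, 3.14, 3.14, 3.14].

### API

Orientations are given as a unit quaternion [x, y, z, w].
In Python, from station import manip gives the robot as it stands.
- The arm moves only by the tool drive_tool, never from a script. Its argument "plan" is a list of rows, each a list of 7 numbers: the shift along the tool's x, y, z in m, then the turn, a rotation vector about the tool's x, y, z in degrees, then the opening, from -1 (shut) to 1 (fully open). In form: [[x, y, z, wx, wy, wz, gripper], ...]. A call has 1 to 10 rows; each row shifts and turns the commanded pose from where the row before left it, along the tool's axes as they then stand; what a row does not reach is not made up. A row lasts 1/10 s, in which the tool goes at most 50 mm and 8.59 degrees, less where a joint would pass 70% of its speed; a pose out of reach is approached as far as the arm can. A call is refused whole if a number of a shift passes 0.05 or a number of a turn 8.59, either way. A call with a gripper value outside its range is refused whole. The fingers move at their own pace and stop on an object; "newtons" is the grip in N (left out, the last holds). Time passes only in rows, so rows that do not move let the fingers close. It gives the time, the measured TCP pose, the force, the opening and the grip force at its end, in the units of the state.
- manip.sense(): the state, without advancing time (a new reading comes with each control period).
- manip.snapshot(name): name is "scene" or "top" or "wrist"; returns a dict with "image" (480x640x3 uint8, red, green, blue), "z_map" (480x640 float32, m along the optical axis (not along the pixel's ray), 0 where there is no reading), "fov_y" (degrees; the focal length in pixels is half the picture's height over the tangent of half this angle, whatever the lens; pixels are square), "cx", "cy" (the principal point, pixels), "extrinsics" (4x4, takes a point from camera to world coordinates); the wrist camera has in their place "mount" (4x4, takes a point from camera to tool coordinates, whose origin is the TCP and whose axes are the flange's). Camera axes: x right, y up, looking along -z (the intrinsics and any distortion apply to the point x, -y, -z); pixel columns grow to the right and rows downward; lengths in m; the calibration is good to about 2 mm. A picture is of the moment at which its call begins: read the wrist's pose just before it.
- manip.sign_off(): hands the job in; it is judged then, once.
The state is a dict: "t": time; "q": joint angles; "qd": joint speeds; "tau": joint torques, N m; "tcp_pos": TCP position; "tool_rot": TCP orientation; "force": force on the tool from outside, world axes, zero at the start; "ft_torque": the same for the moment, N m; "finger_gap": opening from 0.0 (shut) to 1.0 (fully open); "gripper_force": force on a finger pad.
Only numpy, scipy, OpenCV 4.12 (cv2) and the standard library are available. Lean on these libraries where they do the work, as an engineer would, in place of code of your own. Each camera call takes 0.05 s, during which the arm holds its last target. There are 200 camera calls.

## Working session

There is one attempt and no reset: what is moved stays moved. The work goes in short steps, Python scripts to look and compute and a tool call to move; the robot and the scene stay as the last step left them, time stands still between calls to the robot, and variables do not carry over. Pictures are saved under pics/ and viewed, at most 10 in all, crops included, and the job is handed in when it is done.

Besides the shell and the picture viewer there is one more tool, called after "Call:" by a JSON object that holds its "api" and its "payload", one argument or row to a line. drive_tool: Moves the arm, as the interface text tells. Its arguments: {"type":"object","properties":{"plan":{"type":"array"},"newtons":{"type":"number"}},"required":["plan"]}

```bash
mkdir -p pics; cat > h.py <<'E'
import numpy as np, cv2
from station import manip
def cam(s):
    f=240/np.tan(np.radians(s['fov_y'])/2); return f
def cloud(s,T=None):
    f=cam(s); T=s['extrinsics'] if T is None else T; T=np.array(T)
    v,u=np.mgrid[0:480,0:640]; z=s['z_map']
    P=np.stack([(u-s['cx'])/f*z,-(v-s['cy'])/f*z,-z],-1)
    return P@T[:3,:3].T+T[:3,3]
def ray(s,u,v,h,T=None):
    f=cam(s); T=np.array(s['extrinsics'] if T is None else T)
    d=T[:3,:3]@np.array([(u-s['cx'])/f,-(v-s['cy'])/f,-1]); o=T[:3,3]
    return o+d*(h-o[2])/d[2]
E
python3 - <<'E'
from h import *
import pickle
ss={}
for n in ('scene','top'):
    s=manip.snapshot(n); ss[n]=s; cv2.imwrite(f'pics/{n}0.png',s['image'][:,:,::-1])
    print(n,[k for k in s],s['fov_y'],s['cx'],s['cy'],np.round(s['extrinsics'],3).tolist())
pickle.dump(ss,open('s0.pkl','wb'))
print(manip.finger_overhang, manip.sense())
E
```

```text
scene ['image', 'z_map', 'fov_y', 'cx', 'cy', 'extrinsics'] 56.292616340376206 311.99414943410125 242.02157540035319 [[-0.007, -0.703, 0.711, 1.073], [1.0, -0.011, -0.001, -0.016], [0.009, 0.711, 0.703, 0.56], [0.0, 0.0, 0.0, 1.0]]
top ['image', 'z_map', 'fov_y', 'cx', 'cy', 'extrinsics'] 54.652261380844116 318.2685394507442 232.92107120013716 [[-0.025, 0.99, -0.139, 0.503], [-1.0, -0.023, 0.013, 0.022], [0.01, 0.139, 0.99, 0.794], [0.0, 0.0, 0.0, 1.0]]
0.014 {'t': 0.1, 'q': array([-1.32351586e+00,  5.28392978e-01,  1.43378534e+00,  5.65297583e-06,
        1.18138668e+00, -1.78492003e-01]), 'qd': array([ 1.76649601e-04, -1.33620374e-03, -2.69634020e-03,  1.06739771e-03,
        6.64782685e-06,  2.55310678e-03]), 'tau': array([-5.90232912e-05, -4.43303347e+01, -1.78585929e+01, -2.38604598e-04,
        3.89093664e-03,  7.40822976e-07]), 'tcp_pos': array([ 0.25801925, -0.56857604,  0.24441573]), 'tool_rot': array([ 9.77424929e-01,  2.11280701e-01, -3.12996901e-05, -9.85679255e-04]), 'force': array([-1.09783238,  0.14641509, -0.29429677]), 'ft_torque': array([-0.03873007, -0.06159946, -0.03251792]), 'gripper_force': 0.0, 'finger_gap': 1.004010031353979}
```

View pics/scene0.png

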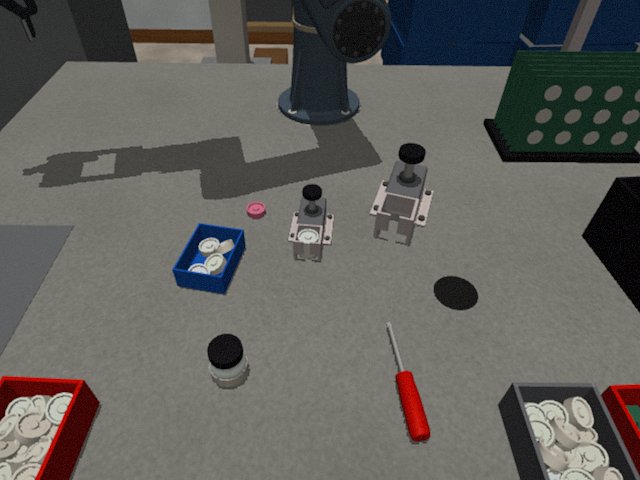

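View pics/top0.png

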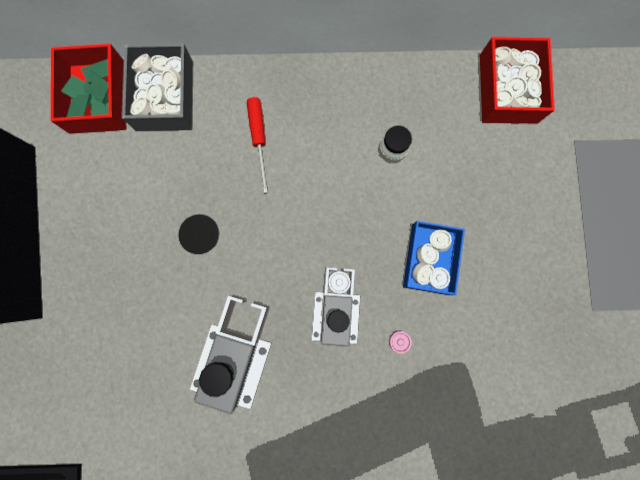

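Candidates, as top-view pixels:
- **Feeder:** the small one at (337,310) holds white caps. The large one at (232,355) has an empty magazine. I choose the small one.
- **Pad:** dark disc at (199,234). The black plunger heads at (338,320) and (216,378) and the jar lid at (398,139) are not pads.
- **Caps:** white top cap at (340,283). The pink disc at (401,342) is a decoy.
- **Bystanders:** bin at (434,258), screwdriver at (258,140).

```bash
python3 - <<'E'
from h import *
import pickle
ss=pickle.load(open('s0.pkl','rb'))
s=ss['top']; C=cloud(s); im=s['image'].astype(int); Z=C[...,2]
def blob(m,u,v,name,h=None):
    n,l,st,ce=cv2.connectedComponentsWithStats(m.astype(np.uint8))
    k=l==l[v,u]; P=C[k]
    print(name,st[l[v,u]].tolist(),'cen',ce[l[v,u]].round(1),'medxyz',np.median(P,0).round(4),'mean',P.mean(0).round(4), 'ray',ray(s,*ce[l[v,u]],np.median(P[:,2]) if h is None else h).round(4))
    return k
dark=im.max(2)<60
blob(dark,199,234,'pad',0.0006)
k=blob(dark&(Z>0.075),338,320,'plunger',.088)
print('bench z', np.median(Z[380:420,100:180]), 'Z at plunger',Z[320,338])
# scene view plunger
t=ss['scene']; D=cloud(t); it=t['image'].astype(int)
m=((it.max(2)<60)&(D[...,2]>0.075)).astype(np.uint8); n,l,st,ce=cv2.connectedComponentsWithStats(m)
print('scene plunger',D[187,312].round(4)); 
if l[190,312]: kk=(l==l[190,312])&(abs(D[...,2]-.088)<.005); print(D[kk].mean(0).round(4),kk.sum())
for name,S,CC,(u0,u1,v0,v1) in (('top',s,C,(295,380,255,355)),('scene',t,D,(280,345,205,265))):
    w=np.zeros((480,640),bool); w[v0:v1,u0:u1]=1
    P=CC[w&(CC[...,2]>.035)&(CC[...,2]<.050)][:,:2].astype(np.float32)
    print(name,'z~42 rect',len(P),cv2.minAreaRect(P))
w=np.zeros((480,640),bool); w[255:300,320:360]=1
k=w&(Z>.030)&(Z<.0405)&(im.min(2)>120); print('captop',k.sum(),C[k].mean(0).round(4))
k=w&(Z>.0405)&(Z<.047); print('rim rect',k.sum(),cv2.minAreaRect(C[k][:,:2].astype(np.float32)))
for nm,(u0,u1,v0,v1),zz in (('bin',(395,475,215,300),.03),('jar',(370,420,115,170),.05),('sd',(240,280,90,200),.005),('bigfeeder',(185,275,290,415),.03),('bigtop',(185,275,290,415),.09),('pink',(385,415,328,358),.006)):
    w=np.zeros((480,640),bool); w[v0:v1,u0:u1]=1
    P=C[w&(Z>zz)]; print(nm,P.min(0).round(3),P.max(0).round(3),cv2.minAreaRect(P[:,:2].astype(np.float32)))
cv2.imwrite('pics/crop.png',cv2.resize(s['image'][240:360,280:400,::-1],(600,600),interpolation=cv2.INTER_CUBIC))
E
```

```text
pad [179, 215, 40, 39, 1216] cen [198.2 234. ] medxyz [0.6176 0.2176 0.001 ] mean [0.6173 0.217  0.0036] ray [6.176e-01 2.177e-01 6.000e-04]
plunger [327, 310, 22, 22, 359] cen [337.5 320.6] medxyz [ 0.469  -0.0136  0.0882] mean [ 0.4694 -0.0132  0.0921] ray [ 0.4692 -0.0134  0.088 ]
bench z 0.00030655748095348434 Z at plunger 0.08736401610739819
scene plunger [ 0.4616 -0.0159  0.0882]
[ 0.4718 -0.0166  0.0874] 211
top z~42 rect 1399 ((0.49022334814071655, -0.01660841889679432), (0.04581418260931969, 0.12216766923666), 84.28340148925781)
scene z~42 rect 851 ((0.5012056231498718, -0.02040211856365204), (0.045686595141887665, 0.10183622688055038), 84.28961181640625)
captop 426 [ 0.5282 -0.021   0.0352]
rim rect 300 ((0.5253175497055054, -0.020071966573596), (0.045567676424980164, 0.05176520347595215), 84.50240325927734)
bin [ 0.503 -0.229  0.03 ] [0.627 0.022 0.794] ((0.5653250813484192, -0.10343658924102783), (0.12280113995075226, 0.2508477568626404), 0.21593911945819855)
jar [ 0.503 -0.145  0.05 ] [0.784 0.022 0.794] ((0.6475861668586731, -0.04869715869426727), (0.043848916888237, 0.3182463049888611), 56.629634857177734)
sd [0.503 0.022 0.006] [0.856 0.131 0.794] ((0.6762475967407227, 0.08202601969242096), (0.3644091486930847, 0.03419644758105278), 13.867780685424805)
bigfeeder [0.335 0.022 0.03 ] [0.512 0.208 0.794] ((0.4448559880256653, 0.13645844161510468), (0.11176597326993942, 0.23209907114505768), 52.77309036254883)
bigtop [0.372 0.022 0.108] [0.503 0.186 0.794] ((0.44818636775016785, 0.10727064311504364), (0.04474427551031113, 0.19945377111434937), 44.5098991394043)
pink [ 0.412 -0.138  0.006] [ 0.446 -0.102  0.016] ((0.4291163384914398, -0.12011709064245224), (0.035081811249256134, 0.034047871828079224), 87.8948974609375)
```

View pics/crop.png

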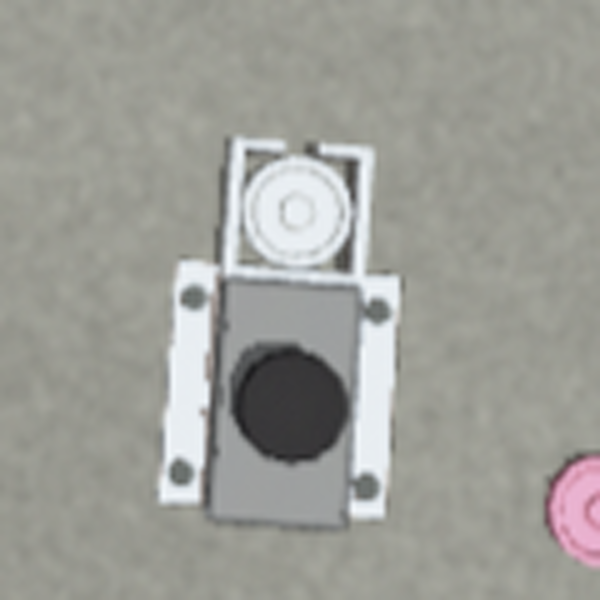

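The crop confirms the small feeder: plunger head at about (0.469,-0.014), white cap in the magazine, yaw -5.7°. That puts the outlet at about (0.592,-0.027) and the pad at (0.618,0.218), so the push direction is 84°. First I turn the tool so its x lies along that direction and shut the fingers.

Call:
{"api": "drive_tool", "payload": {
  "plan": [
    [0,0,0,0,0,-8.5,-1],
    [0,0,0,0,0,-8.5,-1],
    [0,0,0,0,0,-8.5,-1],
    [0,0,0,0,0,-8.5,-1],
    [0,0,0,0,0,-8.5,-1],
    [0,0,0,0,0,-8.5,-1],
    [0,0,0,0,0,-8.5,-1],
    [0,0,0,0,0,0,-1]
  ],
  "newtons": 20
}}

```text
t: 0.9
tcp_pos: [0.2581, -0.5688, 0.2448]
tool_rot: [0.744, 0.668, 0.0, -0.001]
force: [0.4, -0.1, -1.2]
finger_gap: 0.004
gripper_force: 0.0
```

Call:
{"api": "drive_tool", "payload": {
  "plan": [
    [0.04,0.01,0,0,0,0,-1],
    [0.041,0.011,0,0,0,0,-1],
    [0.041,0.011,0,0,0,0,-1],
    [0.041,0.011,0,0,0,0,-1],
    [0.041,0.011,0,0,0,0,-1],
    [0.041,0.011,0,0,0,0,-1],
    [0.041,0.011,0,0,0,0,-1],
    [0.041,0.011,0,0,0,0,-1],
    [0.041,0.011,0,0,0,0,-1]
  ]
}}

```text
t: 1.8
tcp_pos: [0.395, -0.212, 0.2453]
tool_rot: [0.745, 0.667, 0.0, 0.0]
force: [0.8, -0.0, -0.5]
finger_gap: -0.002
gripper_force: 0.0
```

```bash
cat >> h.py <<'E'
def togo(x,y,z=None):
    from scipy.spatial.transform import Rotation as R
    s=manip.sense(); r=R.from_quat(s['tool_rot']); p=s['tcp_pos']
    print('t',round(s['t'],2),'tcp',p.round(4),'toolx yaw',np.degrees(np.arctan2(*r.as_matrix()[1::-1,0])).round(2),'zaxis',r.as_matrix()[:,2].round(3),'gap',round(s['finger_gap'],3),'F',s['force'].round(2))
    print('to go (tool axes)',r.inv().apply(np.array([x,y,p[2] if z is None else z])-p).round(4))
E
python3 -c "
from h import *
togo(.4695,-.0145,.150)"
```

```text
t 1.8 tcp [ 0.395  -0.212   0.2453] toolx yaw 83.66 zaxis [ 0.  0. -1.] gap -0.002 F [ 0.83 -0.01 -0.47]
to go (tool axes) [0.2045 0.0522 0.0953]
```

Call:
{"api": "drive_tool", "payload": {
  "plan": [
    [0.041,0.01,0.01,0,0,0,-1],
    [0.041,0.01,0.015,0,0,0,-1],
    [0.041,0.011,0.02,0,0,0,-1],
    [0.041,0.011,0.02,0,0,0,-1],
    [0.04,0.01,0.02,0,0,0,-1],
    [0,0,0.01,0,0,0,-1],
    [0,0,0,0,0,0,-1]
  ]
}}

```text
t: 2.5
tcp_pos: [0.4672, -0.0153, 0.149]
tool_rot: [0.744, 0.669, -0.001, -0.001]
force: [-0.5, 0.2, 0.3]
finger_gap: -0.005
gripper_force: 0.0
```

```bash
python3 - <<'E'
from h import *
togo(.4695,-.0145,.102)
s=manip.snapshot('scene'); cv2.imwrite('pics/a.png',cv2.resize(s['image'][120:280,220:420,::-1],(800,640))[:600])
E
```

```text
t 2.5 tcp [ 0.4672 -0.0153  0.149 ] toolx yaw 83.93 zaxis [-0.004  0.001 -1.   ] gap -0.005 F [-0.53  0.22  0.32]
to go (tool axes) [0.001  0.0024 0.047 ]
```

View pics/a.png

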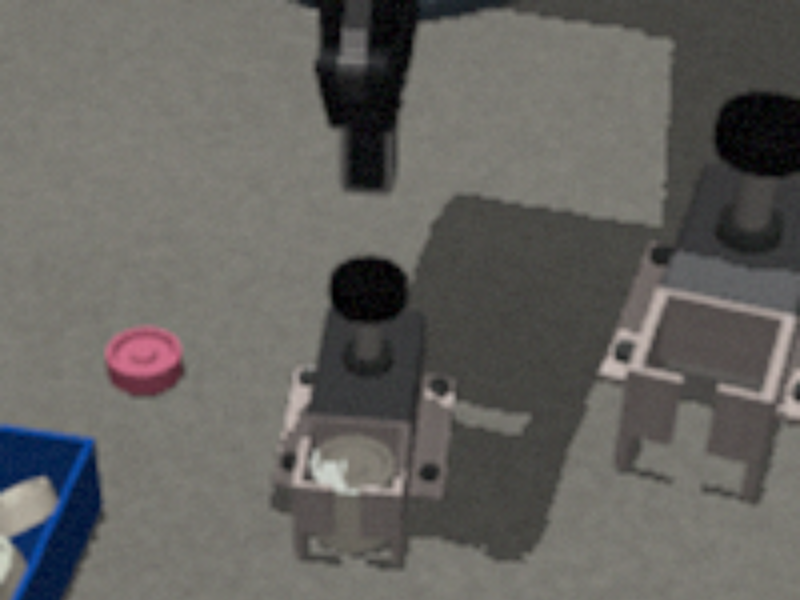

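The picture shows the shut fingertips at crop pixel (368,185), right above the small plunger head at (368,288). Now down to the head, then a slow press.

Call:
{"api": "drive_tool", "payload": {
  "plan": [
    [0.001,0.002,0.015,0,0,0,-1],
    [0,0,0.015,0,0,0,-1],
    [0,0,0.01,0,0,0,-1],
    [0,0,0.005,0,0,0,-1],
    [0,0,0.002,0,0,0,-1],
    [0,0,0.002,0,0,0,-1],
    [0,0,0.002,0,0,0,-1],
    [0,0,0.002,0,0,0,-1],
    [0,0,0.002,0,0,0,-1],
    [0,0,0.002,0,0,0,-1]
  ]
}}

```text
t: 3.55
tcp_pos: [0.4705, -0.0161, 0.0943]
tool_rot: [0.743, 0.669, 0.0, 0.001]
force: [-2.7, -2.6, 7.7]
finger_gap: -0.001
gripper_force: 3.9
```

Call:
{"api": "drive_tool", "payload": {
  "plan": [
    [0,0,0.002,0,0,0,-1],
    [0,0,0.002,0,0,0,-1],
    [0,0,0.002,0,0,0,-1],
    [0,0,0.002,0,0,0,-1],
    [0,0,0.002,0,0,0,-1],
    [0,0,0.002,0,0,0,-1]
  ]
}}

```text
t: 4.15
tcp_pos: [0.4705, -0.0161, 0.0824]
tool_rot: [0.744, 0.669, 0.0, 0.001]
force: [-2.0, -2.4, 9.5]
finger_gap: 0.005
gripper_force: 4.6
```

Call:
{"api": "drive_tool", "payload": {
  "plan": [
    [0,0,0.002,0,0,0,-1],
    [0,0,0.002,0,0,0,-1],
    [0,0,0.001,0,0,0,-1],
    [0,0,0,0,0,0,-1]
  ]
}}

```text
t: 4.55
tcp_pos: [0.4705, -0.0161, 0.0774]
tool_rot: [0.744, 0.669, 0.0, 0.001]
force: [-1.7, -2.6, 8.4]
finger_gap: 0.002
gripper_force: 4.3
```

Call:
{"api": "drive_tool", "payload": {
  "plan": [
    [0,0,0.001,0,0,0,-1],
    [0,0,0.001,0,0,0,-1],
    [0,0,0,0,0,0,-1]
  ]
}}

```text
t: 4.85
tcp_pos: [0.4706, -0.0161, 0.0769]
tool_rot: [0.743, 0.669, 0.0, 0.001]
force: [-4.9, -2.3, 23.1]
finger_gap: -0.002
gripper_force: 11.3
```

The force jumped from 8 N to 23 N at z=0.077, so the plunger is on its stop. Lifting off.

Call:
{"api": "drive_tool", "payload": {
  "plan": [
    [0,0,-0.002,0,0,0,-1],
    [0,0,-0.005,0,0,0,-1],
    [0,0,-0.01,0,0,0,-1],
    [0,0,-0.02,0,0,0,-1],
    [0,0,-0.02,0,0,0,-1],
    [0,0,-0.02,0,0,0,-1],
    [-0.03,0,-0.01,0,0,0,-1],
    [-0.03,0,0,0,0,0,-1],
    [0,0,0,0,0,0,-0.4],
    [0,0,0,0,0,0,-0.4]
  ]
}}

```text
t: 5.85
tcp_pos: [0.4638, -0.0754, 0.1616]
tool_rot: [0.744, 0.668, 0.0, -0.0]
force: [-0.2, 0.1, 0.4]
finger_gap: 0.295
gripper_force: 0.0
```

```bash
cat > look.py <<'E'
from h import *
import sys
s=manip.snapshot('top'); C=cloud(s); im=s['image'].astype(int); Z=C[...,2]
cv2.imwrite(f'pics/{sys.argv[1]}.png',s['image'][180:360,150:480,::-1])
m=(((im.max(2)-im.min(2))<40)&(im.min(2)>105)&(Z<.016)&(Z>.007)).astype(np.uint8)
n,l,st,ce=cv2.connectedComponentsWithStats(m)
for i in range(1,n):
    if st[i,4]>60: print('cap-like',ce[i].round(1),st[i,4],ray(s,*ce[i],.012).round(4), 'rect',cv2.minAreaRect(C[l==i][:,:2].astype(np.float32)))
d=((im.max(2)<60)&(Z>.05)&(Z<.095)).astype(np.uint8); w=np.zeros_like(d); w[300:345,315:360]=1
print('plunger z',np.median(Z[(d*w)>0]) if (d*w).sum() else None)
print('mag top cap z',Z[270:295,328:352][(im[270:295,328:352].min(2)>120)].round(3).tolist()[::25])
E
python3 look.py b; python3 -c "
from h import *
togo(.5885,-.06,.08)"
```

```text
cap-like [435.7 243.8] 349 [ 0.5897 -0.188   0.012 ] rect ((0.5869284272193909, -0.18912000954151154), (0.03386302292346954, 0.06060926616191864), 58.68695831298828)
cap-like [340.9 244.8] 340 [ 0.5918 -0.0268  0.012 ] rect ((0.5915030837059021, -0.026867808774113655), (0.0340711884200573, 0.03441238030791283), 89.40845489501953)
cap-like [440.8 277.6] 227 [ 0.5323 -0.1931  0.012 ] rect ((0.532886803150177, -0.19238638877868652), (0.03052806295454502, 0.030624695122241974), 43.537052154541016)
plunger z 0.08831067865151543
mag top cap z [0.045, -0.0, 0.001, 0.023, 0.025, 0.022, 0.025, 0.027, 0.035, 0.029, 0.025, 0.027, 0.028, 0.028, 0.029, 0.03, 0.035, 0.033, 0.024, 0.044]
t 5.9 tcp [ 0.4635 -0.0748  0.1614] toolx yaw 83.85 zaxis [-0.     0.001 -1.   ] gap 0.299 F [ 0.42 -0.01 -0.25]
to go (tool axes) [0.028  0.1227 0.0814]
```

View pics/b.png

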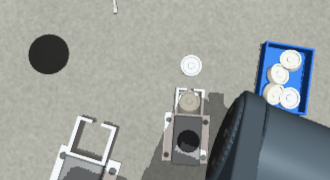

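The picture shows the ejected cap at crop pixel (191,65), i.e. (0.592,-0.027). The plunger is back up at 0.088 and the magazine still holds the other caps. The pad is at crop pixel (48,54). Next I go behind the cap with the fingers about 25 mm apart as a cradle.

Call:
{"api": "drive_tool", "payload": {
  "plan": [
    [0.004,0.024,0,0,0,0,-0.4],
    [0.004,0.025,0,0,0,0,-0.4],
    [0.004,0.025,0.01,0,0,0,-0.4],
    [0.004,0.025,0.015,0,0,0,-0.4],
    [0.003,0.023,0.015,0,0,0,-0.4],
    [0.002,0,0.02,0,0,0,-0.4],
    [0.002,0,0.02,0,0,0,-0.4],
    [0,0,0.02,0,0,0,-0.4],
    [0,0,0.015,0,0,0,-0.4],
    [0,0,0,0,0,0,-0.4]
  ]
}}

```text
t: 6.9
tcp_pos: [0.5858, -0.0639, 0.044]
tool_rot: [0.743, 0.669, -0.001, -0.002]
force: [-1.0, 0.6, 0.4]
finger_gap: 0.3
gripper_force: 0.0
```

```bash
python3 - <<'E'
from h import *
togo(.588,-.0646,.016)
p=manip.sense()
from scipy.spatial.transform import Rotation as R
T=np.eye(4);T[:3,:3]=R.from_quat(p['tool_rot']).as_matrix();T[:3,3]=p['tcp_pos']
s=manip.snapshot('wrist'); M=np.array(s['mount']); C=cloud(s,M); 
cv2.imwrite('pics/w.png',s['image'][:,:,::-1])
near=(s['z_map']>0)&(abs(C[...,0])<.03)&(abs(C[...,1])<.06)&(C[...,2]>-.02)&(C[...,2]<.02)
P=C[near]; print('finger pts tool',len(P),P.min(0).round(4) if len(P) else '',P.max(0).round(4) if len(P) else '', np.percentile(P[:,2],99).round(4) if len(P) else '')
E
```

```text
t 6.9 tcp [ 0.5858 -0.0639  0.044 ] toolx yaw 83.96 zaxis [-0.005  0.002 -1.   ] gap 0.3 F [-0.99  0.56  0.35]
to go (tool axes) [-0.0005  0.0024  0.028 ]
finger pts tool 6694 [-0.012 -0.06  -0.02 ] [0.03   0.0266 0.02  ] 0.0197
```

View pics/w.png

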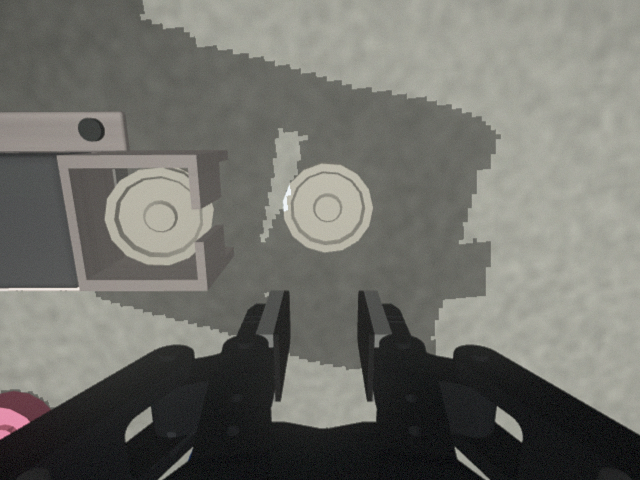

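The wrist view shows the cap at (328,208), centred between the fingertips at (270..380,300). Lowering, then pushing.

Call:
{"api": "drive_tool", "payload": {
  "plan": [
    [0,0.002,0.01,0,0,0,-0.4],
    [0,0,0.01,0,0,0,-0.4],
    [0,0,0.005,0,0,0,-0.4],
    [0,0,0.002,0,0,0,-0.4],
    [0,0,0,0,0,0,-0.4],
    [0.003,0,0,0,0,0,-0.4],
    [0.005,0,0,0,0,0,-0.4],
    [0.005,0,0,0,0,0,-0.4],
    [0.005,0,0,0,0,0,-0.4]
  ]
}}

```text
t: 7.85
tcp_pos: [0.5916, -0.0471, 0.0195]
tool_rot: [0.744, 0.669, 0.0, 0.0]
force: [-0.5, -0.2, -0.1]
finger_gap: 0.301
gripper_force: 0.1
```

Call:
{"api": "drive_tool", "payload": {
  "plan": [
    [0.006,0,0,0,0,0,-0.4],
    [0.008,0,0,0,0,0,-0.4],
    [0.008,0,0,0,0,0,-0.4],
    [0.008,0,0,0,0,0,-0.4],
    [0.008,0,0,0,0,0,-0.4],
    [0.008,0,0,0,0,0,-0.4],
    [0.005,0,0,0,0,0,-0.4],
    [0.003,0,0,0,0,0,-0.4],
    [0,0,0,0,0,0,-0.4]
  ]
}}

```text
t: 8.75
tcp_pos: [0.5973, 0.0065, 0.0193]
tool_rot: [0.744, 0.669, 0.0, -0.0]
force: [0.6, -0.6, 0.6]
finger_gap: 0.298
gripper_force: 0.0
```

```bash
python3 look.py c; python3 - <<'E'
from h import *
togo(.6151,.194,.0165)
s=manip.snapshot('wrist'); cv2.imwrite('pics/w2.png',cv2.resize(s['image'][100:420,100:540,::-1],(660,480)))
E
```

```text
cap-like [435.8 243.7] 352 [ 0.5899 -0.1881  0.012 ] rect ((0.5887274742126465, -0.1861114799976349), (0.029532069340348244, 0.06135540083050728), 62.25035095214844)
cap-like [440.9 277.7] 242 [ 0.5322 -0.1933  0.012 ] rect ((0.5320820808410645, -0.1924978792667389), (0.030108371749520302, 0.031116774305701256), 50.522483825683594)
plunger z None
mag top cap z [0.455]
t 8.8 tcp [0.5973 0.0062 0.0193] toolx yaw 83.91 zaxis [-0. -0. -1.] gap 0.296 F [-0.07 -0.06 -0.22]
to go (tool axes) [ 0.1886 -0.0022  0.0028]
```

View pics/w2.png

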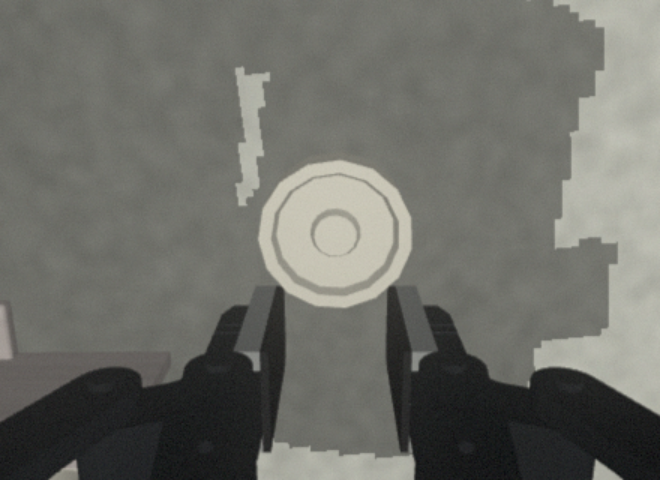

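The cap sits in the cradle. Pushing on; 0.187 to go.

Call:
{"api": "drive_tool", "payload": {
  "plan": [
    [0.005,0,0,0,0,0,-0.4],
    [0.008,-0.001,0,0,0,0,-0.4],
    [0.01,0,0,0,0,0,-0.4],
    [0.01,0,0,0,0,0,-0.4],
    [0.01,0,0,0,0,0,-0.4],
    [0.01,0,0,0,0,0,-0.4],
    [0.01,0,0,0,0,0,-0.4],
    [0.01,-0.001,0,0,0,0,-0.4],
    [0.01,0,0,0,0,0,-0.4],
    [0.01,0,0,0,0,0,-0.4]
  ]
}}

```text
t: 9.85
tcp_pos: [0.6052, 0.0996, 0.0193]
tool_rot: [0.744, 0.668, -0.0, -0.0]
force: [0.2, 0.3, 0.2]
finger_gap: 0.301
gripper_force: 0.0
```

Call:
{"api": "drive_tool", "payload": {
  "plan": [
    [0.01,0,0,0,0,0,-0.4],
    [0.01,0,0,0,0,0,-0.4],
    [0.01,0,0,0,0,0,-0.4],
    [0.01,0,0,0,0,0,-0.4],
    [0.01,0,0,0,0,0,-0.4],
    [0.01,0,0,0,0,0,-0.4],
    [0.008,0,0,0,0,0,-0.4],
    [0.006,0,0,0,0,0,-0.4],
    [0.004,0,0,0,0,0,-0.4],
    [0.002,0,0,0,0,0,-0.4]
  ]
}}

```text
t: 10.85
tcp_pos: [0.6137, 0.1786, 0.0193]
tool_rot: [0.744, 0.669, -0.0, 0.0]
force: [-0.5, 0.1, 0.0]
finger_gap: 0.299
gripper_force: 0.1
```

```bash
python3 - <<'E'
from h import *
togo(.6151,.194,.0165)
from scipy.spatial.transform import Rotation as R
p=manip.sense(); T=np.eye(4);T[:3,:3]=R.from_quat(p['tool_rot']).as_matrix();T[:3,3]=p['tcp_pos']
s=manip.snapshot('wrist'); cv2.imwrite('pics/w3.png',s['image'][:,:,::-1])
im=s['image'].astype(int); W=T@np.array(s['mount']); C=cloud(s,W)
m=((im.min(2)>110)&(C[...,2]>.007)&(C[...,2]<.016)).astype(np.uint8)
n,l,st,ce=cv2.connectedComponentsWithStats(m); 
for i in range(1,n):
    if st[i,4]>800:
        c,r=cv2.minEnclosingCircle(np.argwhere(l==i)[:,::-1].astype(np.float32)); print('cap',c,r,ray(s,*c,.012,W).round(4))
E
```

```text
t 10.85 tcp [0.6137 0.1786 0.0193] toolx yaw 83.91 zaxis [-0. -0. -1.] gap 0.299 F [-0.52  0.12  0.04]
to go (tool axes) [ 0.0155 -0.0002  0.0028]
cap (323.2525634765625, 257.05450439453125) 51.40431594848633 [0.6162 0.2025 0.012 ]
```

View pics/w3.png

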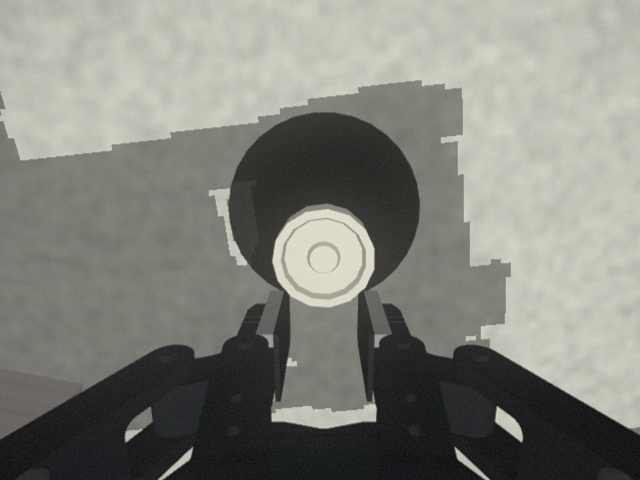

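The cap at (323,257) is laterally centred on the pad at (324,205), with 15 mm left. I finish the push, back off and lift.

Call:
{"api": "drive_tool", "payload": {
  "plan": [
    [0.004,0,0,0,0,0,-0.4],
    [0.004,0,0,0,0,0,-0.4],
    [0.004,0,0,0,0,0,-0.4],
    [0.002,0,0,0,0,0,-0.4],
    [0.001,0,0,0,0,0,-0.4],
    [0,0,0,0,0,0,-0.4],
    [-0.005,0,0,0,0,0,-0.4],
    [-0.01,0,0,0,0,0,-0.4],
    [-0.015,0,0,0,0,0,-0.4]
  ]
}}

```text
t: 11.8
tcp_pos: [0.6119, 0.1627, 0.0193]
tool_rot: [0.743, 0.669, 0.0, 0.0]
force: [0.1, -0.3, 0.8]
finger_gap: 0.297
gripper_force: 0.0
```

Call:
{"api": "drive_tool", "payload": {
  "plan": [
    [0,0,-0.02,0,0,0,-0.4],
    [0,0,-0.03,0,0,0,-0.4],
    [0,0,-0.04,0,0,0,-0.4],
    [0,0,-0.04,0,0,0,-0.4],
    [-0.03,0,-0.03,0,0,0,-0.4],
    [-0.03,0,0,0,0,0,-0.4],
    [-0.03,0,0,0,0,0,-0.4],
    [0,0,0,0,0,0,-0.4]
  ]
}}

```text
t: 12.6
tcp_pos: [0.6019, 0.0692, 0.1797]
tool_rot: [0.745, 0.667, -0.001, 0.0]
force: [-0.5, -0.4, -0.1]
finger_gap: 0.303
gripper_force: 0.0
```

```bash
python3 look.py d; python3 - <<'E'
from h import *
s=manip.snapshot('scene'); C=cloud(s); im=s['image'].astype(int); cv2.imwrite('pics/e.png',s['image'][:,:,::-1])
m=((im.min(2)>100)&(C[...,2]>.007)&(C[...,2]<.016)&(C[...,1]>.15)&(C[...,1]<.3)&(abs(C[...,0]-.62)<.05))
print('scene cap',C[m].mean(0).round(4),m.sum())
E
```

```text
cap-like [197.6 232.9] 323 [0.6179 0.2158 0.012 ] rect ((0.6179089546203613, 0.21557103097438812), (0.032214708626270294, 0.034163109958171844), 88.24549865722656)
cap-like [436.  243.5] 359 [ 0.5902 -0.1885  0.012 ] rect ((0.5882314443588257, -0.18748053908348083), (0.029100533574819565, 0.060030870139598846), 60.213382720947266)
cap-like [439.4 277.9] 269 [ 0.5319 -0.1908  0.012 ] rect ((0.5296468734741211, -0.18857134878635406), (0.031157325953245163, 0.04011496156454086), 35.29446029663086)
cap-like [399.5 341.7] 164 [ 0.4288 -0.1183  0.012 ] rect ((0.4280024766921997, -0.1177937388420105), (0.027932217344641685, 0.022911135107278824), 89.80946350097656)
plunger z 0.08776917996071099
mag top cap z [0.043, 0.0, 0.0, 0.026, 0.024, 0.023, 0.023, 0.025, 0.025, 0.029, 0.026, 0.018, 0.044, 0.022, 0.029, 0.033, 0.034, 0.033, 0.035, 0.032, 0.031, -0.001, 0.041]
scene cap [0.6166 0.2158 0.0102] 304
```

View pics/e.png

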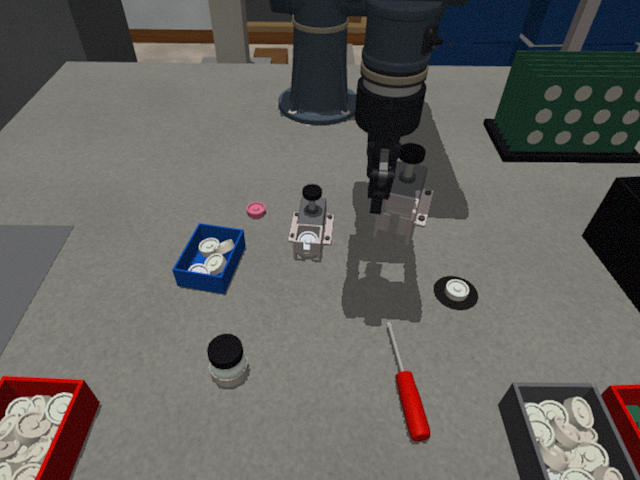

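The cap lies flat in the middle of the pad at (457,290), about 2 mm off centre. The bin, jar and screwdriver are where they were, and the robot is touching nothing.

```bash
python3 -c "
from station import manip
print(manip.sign_off())"
```

```text
the job is handed in; nothing more can be done
None
```

I pressed the plunger fully once and pushed the single ejected cap onto the pad, where it lies flat about 2 mm off centre; the other caps stayed in the feeder, the bin, jar and screwdriver look unmoved, and the job was handed in at about 13 s.

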